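Fetch the straight-handled tamper to the pressing mould

TASK

The next sample is about to be pressed: take the tamper with the plain straight cylindrical handle out of its tube in the tool stand, drawing it straight up until it is clear, and set it upright in the empty round steel mould. Lower it until its foot is on the bottom of the mould before you let go, and leave it standing there by itself. Leave the ball-handled and T-handled tools in their tubes and do not push the mould about.

Things in the scene. Friction and masses are not known exactly. Their poses are not given: they have to be found in the camera images.
- tamper_handle (a point): Tamper to fetch: 150 mm tall, 160 g, black straight cylindrical handle 26 mm across, 50 mm tall, at its top; steel shaft 12 mm thick; flat disc foot 30 mm across, 8 mm thick. Point: handle's middle, 125 mm above the foot's underside; z points up along the tool. Stands loosely in one of the 3 tubes of a fixed tool stand (tubes 40 mm inside, floor 8 mm, rim 70 mm above the bench).
- ball_tool_handle (a point): Bystander tool in another tube: same foot and shaft, black ball handle 42 mm across. Point: on its axis, 125 mm above the foot's underside, 16 mm below its top. The tubes (46 mm outside) stand 90 mm apart in one straight row, which is turned up to 20 degrees from the y direction; which tool is in which tube changes.
- tee_tool_handle (a point): Bystander tool in the third tube of the row: same foot and shaft, black T-handle with a crossbar 66 mm long, 18 mm thick, turned about 45 degrees to the row. Point: on its axis, 125 mm above the foot's underside, 11 mm below its top. The three tools reach 144 to 158 mm above the bench: the fetched tamper must be carried round or well above them.
- mould_in (a point): Mould: heavy loose steel cup (0.9 kg), empty, 58 mm inside, 66 mm outside, 54 mm deep, rim 60 mm above the bench, on a flange 86 mm across. Point: centre of its inner floor, 6 mm above the bench; z up. The other steel things near it (shallow dish, solid plug, ring) are lower than 45 mm. Mould and tool stand lie on opposite sides (left, right) of the robot; which side changes.

How it is judged:
By the outcome, as a careful person would: the job done as asked, in the order asked, and still so for the second after the job is handed in, with the robot touching nothing.
It also fails if it takes over 42 s, if anything falls off the work surface, if the arm or the gripper's body presses on something with over 40 N, if the wrist force passes 120 N, or if a joint passes its speed limit or range.

ROBOT

A 6-joint arm with a two-finger parallel gripper is mounted at the origin on the work surface. World frame = base frame: x ahead of the robot, y to its left, z up, the work surface at z = 0. Lengths are in m, angles in rad, forces in N, time in s.
With the tool pointing down it reaches from about 0.3 to 0.775 m from the base axis. Payload 14.6 kg.
Tool frame: the origin (TCP) lies on the centre line of the jaws, within the pads' length; the fingertips stand 17 mm ahead of it and the grasp point (between the pads) lies 2 mm behind it; z points along the fingers, y is the line along which they close (so a half turn about z gives the same grasp; the last joint's range is limited). The gripper opens to 85 mm and grips with 20 to 120 N. Pads are 22 mm wide; open, the fingers measure 114 mm over their backs; the gripper's body (76 mm by 85 mm) begins 54 mm behind the grasp point. The pads swing forward as they close: fully open they stand 13 mm farther back than shut.
Start: joints at [-1.245, 0.3, 1.521, -0, 1.321, -0.067], TCP at [0.211, -0.508, 0.248] pointing down, gripper open.
Joint ranges: [-3.03, 3.03], [-0.79, 2.21], [0.23, 2.52], [-1.04, 4.18], [0, 3.07], [-2.55, 2.55]. Speed limits (rad/s): [2.22, 2.22, 2.57, 3.14, 3.14, 3.14].

INTERFACE

Orientations are given as a 3x3 rotation matrix whose columns are the frame's x, y, z axes.
In Python, from plant import manip gives the robot as it stands. Calls block until the motion is done:
- manip.move_pose(position, orientation): joint-space move of the TCP to a pose.
- manip.move_straight(position, rotation=None, vel=0.15): straight line of the TCP; rotation=None keeps the orientation; vel is the mean speed in m/s.
- manip.move_joints(angles): joint-space move.
- manip.ungrasp() and manip.clamp(f_grip=None): open the fingers fully, or close them until they stop; f_grip is the grip in N (None keeps the last).
- manip.hold(seconds).
- manip.inverse_kinematics(position, orientation): joint angles nearest the present ones, or None.
- manip.observe(): the state.
- manip.camera(name): name is "scene" or "top"; returns the picture (384x512x3 uint8, red, green, blue); there is no depth.
- manip.camera_info(name): a dict with "fx", "fy", "cx", "cy" (pixels), "R" (3x3) and "t" (3): a world point X has camera coordinates R X + t. Camera axes: x right, y down, z forward; pixel columns grow to the right and rows downward; lengths in m; the calibration is good to about 2 mm. A picture is of the moment at which its call begins. camera_info takes no time and is no camera call.
A pose or a line that the arm cannot do raises manip.PlanningError and nothing moves.
- manip.job_done(): hands the job in; it is judged then, once.
The state is a dict: "t": time; "joint_pos": joint angles; "qvel": joint speeds; "tau": joint torques, N m; "ee_pos": TCP position; "orientation": TCP orientation; "contact_force": force on the tool from outside, world axes, zero at the start; "ft_torque": the same for the moment, N m; "finger_gap": opening from 0.0 (shut) to 1.0 (fully open); "gripper_force": force on a finger pad.
Only numpy, scipy, OpenCV 4.12 (cv2) and the standard library are available. Lean on these libraries where they do the work, as an engineer would, in place of code of your own. Each camera call takes 0.05 s, during which the arm holds its last target. There are 200 camera calls.

## Working session

There is one attempt and no reset: what is moved stays moved. The work goes in short steps, each a Python script; the robot and the scene stay as the last script left them, time stands still between calls to the robot, and variables do not carry over. Pictures are saved under pics/ and viewed, at most 10 in all, crops included, and the job is handed in when it is done.

```bash
mkdir -p pics; python3 - <<'E'
from plant import manip
import cv2
for n in("scene","top"):
    cv2.imwrite(f"pics/{n}0.png",manip.camera(n)[:,:,::-1]); print(n,manip.camera_info(n))
print(manip.observe())
E
```

```text
scene {'fx': 390.6710298573569, 'fy': 390.6710298573569, 'cx': 254.58609995407895, 'cy': 188.21286506618347, 'R': array([[ 0.00708238,  0.9999471 ,  0.00745955],
       [ 0.81546108, -0.00145782, -0.57881007],
       [-0.57876857,  0.01018232, -0.81542827]]), 't': array([ 0.01611231, -0.39215627,  1.25048901])}
top {'fx': 366.184011246218, 'fy': 366.184011246218, 'cx': 257.5706374738178, 'cy': 188.98599523373147, 'R': array([[-0.00613514, -0.99991881,  0.01116856],
       [-0.99831254,  0.00547957, -0.05781052],
       [ 0.05774462, -0.01150439, -0.9982651 ]]), 't': array([-0.01609651,  0.54866396,  0.87559292])}
{'t': 0.1, 'joint_pos': array([-1.24460162e+00,  3.00414833e-01,  1.52151432e+00, -6.87101375e-06,
        1.32067198e+00, -6.66492913e-02]), 'qvel': array([ 0.00045927, -0.00156351, -0.00130633, -0.00072931, -0.00094882,
        0.0002768 ]), 'tau': array([ 1.92450745e-03, -5.44371486e+01, -3.62369621e+01, -2.73683310e-05,
        3.03973866e-03,  1.57508106e-05]), 'ee_pos': array([ 0.2104614, -0.507941 ,  0.2477804]), 'orientation': array([[ 9.23823422e-01,  3.82818725e-01, -3.29463768e-04],
       [ 3.82818862e-01, -9.23822932e-01,  9.53166839e-04],
       [ 6.05239293e-05, -1.00668280e-03, -9.99999491e-01]]), 'contact_force': array([ 0.12145755,  0.33783178, -0.54578812]), 'ft_torque': array([-0.01556629,  0.00481199,  0.02576444]), 'gripper_force': 0.0, 'finger_gap': 1.0017064914948532}
```

View pics/scene0.png

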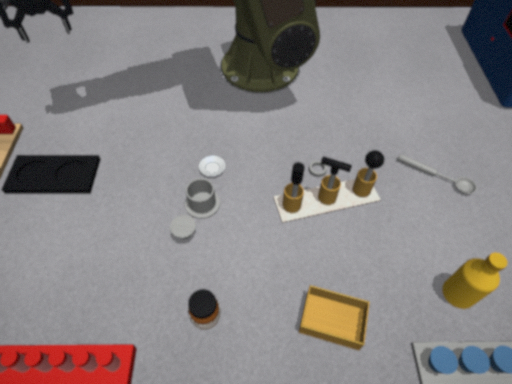

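View pics/top0.png

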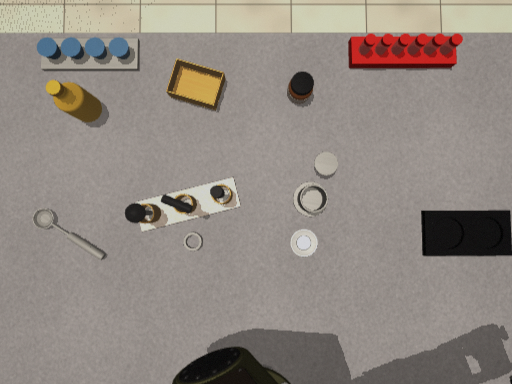

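The plain-handled tamper is at scene (297,173) and top (220,193), at the mould-side end of the stand row. The mould is at scene (201,192) and top (312,199). I'll enlarge these areas to measure them.

```bash
python3 - <<'E'
import cv2,numpy as np
s=cv2.imread("pics/scene0.png");t=cv2.imread("pics/top0.png")
def c(im,u,v,w=64,h=48,k=6):
    a=cv2.resize(im[v:v+h,u:u+w],None,fx=k,fy=k,interpolation=cv2.INTER_CUBIC)
    for i in range(0,w,10):
        cv2.putText(a,str(u+i),(i*k,8),0,.3,(0,0,255),1);cv2.line(a,(i*k,8),(i*k,14),(0,0,255),1)
    for i in range(0,h,10):
        cv2.putText(a,str(v+i),(0,i*k+4),0,.3,(0,0,255),1);cv2.line(a,(18,i*k),(24,i*k),(0,0,255),1)
    return a
cv2.imwrite("pics/crops.png",np.vstack([np.hstack([c(s,270,160),c(s,170,170)]),np.hstack([c(t,190,170),c(t,280,175)])]))
E
```

```text
(no output)
```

View pics/crops.png

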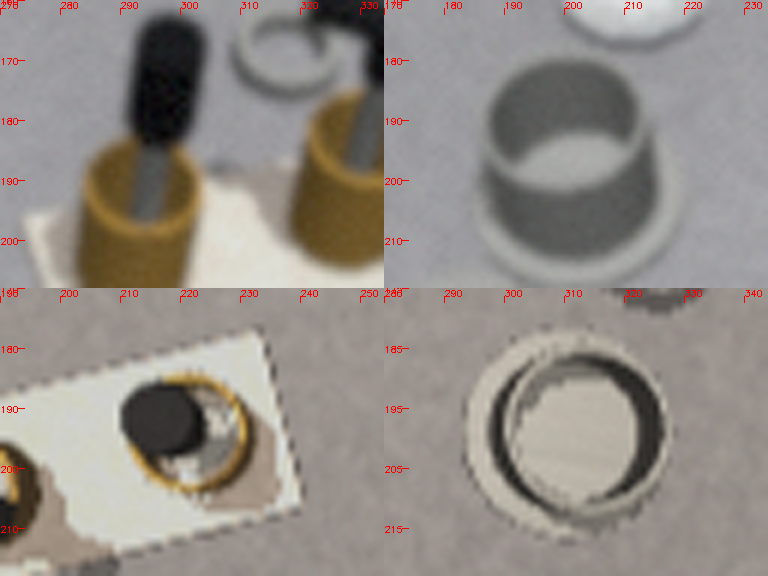

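The crops show four things:
- The handle silhouette is at about scene (298,173) and top (217,192).
- The mould rim centre is at about scene (200,191).
- The mould flange centre is at about top (311,199).
- The tube rim centre is at about top (220,194).

Next I'll back-project these points and fit the handle silhouette in both views.

```bash
cat > h.py <<'E'
import cv2,numpy as np
from plant import manip
I={n:manip.camera_info(n) for n in("scene","top")}
def proj(n,X):
    c=I[n];p=np.atleast_2d(X)@c["R"].T+c["t"];return p[:,:2]/p[:,2:]*[c["fx"],c["fy"]]+[c["cx"],c["cy"]]
def back(n,u,v,z):
    c=I[n];d=c["R"].T@[(u-c["cx"])/c["fx"],(v-c["cy"])/c["fy"],1];o=-c["R"].T@c["t"];return o+d*(z-o[2])/d[2]
def circ(x,y,z,r):
    a=np.linspace(0,2*np.pi,60);return np.c_[x+r*np.cos(a),y+r*np.sin(a),0*a+z]
E
cat > fit.py <<'E'
from h import *
from scipy.optimize import minimize
im={n:cv2.imread(f"pics/{n}0.png") for n in I}
box={"scene":(286,160,308,186),"top":(206,182,230,200)}
def iou(p,ns=("scene","top")):
    x,y=p[:2];s=0
    for n in ns:
        u0,v0,u1,v1=box[n];k=8
        g=cv2.resize(im[n][v0:v1,u0:u1].max(2),None,fx=k,fy=k,interpolation=cv2.INTER_CUBIC)<75
        P=(proj(n,np.r_[circ(x,y,.108,.013),circ(x,y,.158,.013)])-[u0-.0,v0-.0]+.5)*k
        m=np.zeros(g.shape,np.uint8);cv2.fillConvexPoly(m,cv2.convexHull(P.round().astype(np.int32)),1)
        s-=(g&(m>0)).sum()/(g|(m>0)).sum()
    return s
p0=back("scene",297.5,173,.133)[:2];print("scene",p0,"top",back("top",216,191.5,.158))
for ns in(("scene",),("top",),("scene","top")):
    r=minimize(lambda p:iou(p,ns),p0,method="Nelder-Mead",options=dict(initial_simplex=[p0,p0+[.006,0],p0+[0,.006]]));print(ns,r.x,r.fun)
print("tube rim",back("top",220.2,193.5,.07),back("scene",293,190.5,.07))
print("mould rim scene",back("scene",199.3,190.5,.06),"top",back("top",313.2,198.5,.06),"flange",back("top",311,199.2,.006))
E
python3 fit.py
cat > ov.py <<'E'
import sys
from h import *
def ov(tag,hx,hy,mx,my,out,k=6):
    r=[]
    for n,bs in(("scene",((270,160),(170,170))),("top",((190,170),(280,175)))):
        im=cv2.imread(f"pics/{n}{tag}.png");row=[]
        for u,v in bs:
            a=cv2.resize(im[v:v+48,u:u+64],None,fx=k,fy=k,interpolation=cv2.INTER_CUBIC)
            for X,c in((circ(hx,hy,.108,.013),(0,255,0)),(circ(hx,hy,.158,.013),(0,255,0)),(circ(mx,my,.06,.033),(0,0,255)),(circ(mx,my,.06,.029),(255,0,0)),(circ(mx,my,.006,.043),(0,255,255)),(circ(mx,my,.006,.029),(255,0,255))):
                cv2.polylines(a,[((proj(n,X)-[u,v]+.5)*k).round().astype(np.int32)],True,c,1)
            row.append(a)
        r.append(np.hstack(row))
    cv2.imwrite(out,np.vstack(r))
E
```

```text
scene [0.53566519 0.07057806] top [0.53566712 0.06730586 0.158     ]
('scene',) [0.54048521 0.06937403] -0.8172842374259496
('top',) [0.53582274 0.06685499] -0.8515725766445084
('scene', 'top') [0.53636028 0.06790452] -1.6315765744644783
tube rim [0.53558259 0.06670932 0.07      ] [0.53704675 0.06641461 0.07      ]
mould rim scene [ 0.52964142 -0.1467672   0.06      ] top [ 0.52324841 -0.1474141   0.06      ] flange [ 0.52322666 -0.15079587  0.006     ]
```

```bash
python3 -c "
from ov import *
ov(0,.5365,.068,.525,-.1485,'pics/ov1.png')"
```

```text
(no output)
```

View pics/ov1.png

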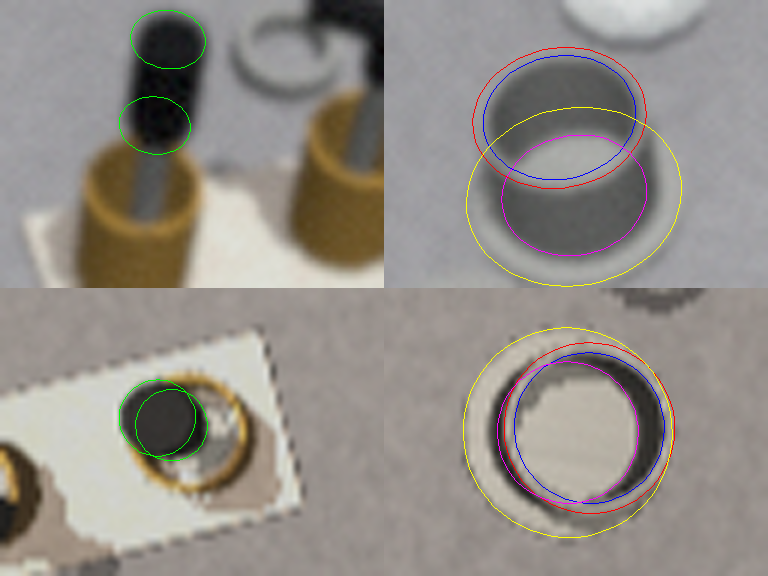

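The top view overlay matches the mould and handle to within about 2 mm. In the scene view both are shifted by about 1.5 to 2 mm in y, which is within the calibration tolerance. Compromise positions are handle (0.537, 0.068) and mould (0.5255, -0.148). The 14 mm of clearance in the mould covers that error, so I'll grasp and lift.

```bash
cat >> h.py <<'E'
def rot(a,s=1):
    y=s*np.array([np.cos(a),np.sin(a),0]);z=np.array([0,0,-1.]);return np.c_[np.cross(y,z),y,z]
H=np.array([.537,.0675]);M=np.array([.5255,-.1485])
def st(m):
    o=manip.observe();print(m,round(o["t"],2),o["ee_pos"].round(4),o["contact_force"].round(1),round(o["finger_gap"],3),round(o["gripper_force"],1))
E
python3 - <<'E'
from h import *
a=np.deg2rad(15)
c=[(rot(a,s),manip.inverse_kinematics([*H,.24],rot(a,s))) for s in(1,-1)]
c=[x for x in c if x[1] is not None]
for x in c: print(np.round(x[1],2))
R=min(c,key=lambda x:abs(x[1][5]))[0]
manip.move_pose([*H,.24],R);st("above")
manip.move_straight([*H,.131],vel=.1);st("down")
manip.clamp(50);st("grip")
manip.move_straight([*H,.235],vel=.08);st("up")
for n in I: cv2.imwrite(f"pics/{n}1.png",manip.camera(n)[:,:,::-1])
s=cv2.imread("pics/scene1.png")[90:240,150:410];t=cv2.imread("pics/top1.png")[120:270,120:380]
cv2.imwrite("pics/up.png",cv2.resize(np.vstack([s,t]),None,fx=2,fy=2))
E
```

```text
[ 0.06  0.29  1.56 -0.    1.3  -0.2 ]
above 2.46 [0.5371 0.0668 0.24  ] [-0.3 -0.3  0.2] 1.002 0.0
down 3.7 [0.5373 0.0675 0.1316] [ 0.7 -0.5 -0.4] 0.997 0.0
grip 4.28 [0.537  0.0675 0.1312] [-2.3 -0.7  4.7] 0.291 49.0
up 5.73 [0.5369 0.0675 0.2345] [-0.8 -0.  -2.1] 0.289 49.1
```

View pics/up.png

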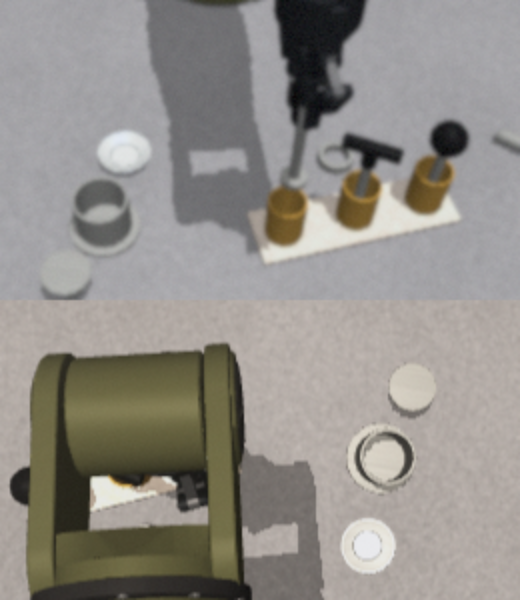

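The tamper is held, and its disc foot at scene (297,181) is drawn clear of the tube rim. The other two tools are still in their tubes. I'll carry it across and look before lowering.

```bash
python3 - <<'E'
from h import *
print("foot exp",proj("scene",[.537,.0675,.1115]))
manip.move_straight([*H,.25],vel=.1)
manip.move_straight([*M,.25],vel=.12);manip.hold(.3);st("over")
manip.move_straight([*M,.205],vel=.08);st("low")
print("foot exp",proj("scene",[*M,.082]))
for n in I: cv2.imwrite(f"pics/{n}2.png",manip.camera(n)[:,:,::-1])
s=cv2.imread("pics/scene2.png")[110:230,130:290]
cv2.imwrite("pics/over.png",cv2.resize(s,None,fx=5,fy=5,interpolation=cv2.INTER_CUBIC))
E
```

```text
foot exp [[295.16996662 179.52551009]]
over 8.38 [ 0.5255 -0.1484  0.25  ] [-0.8  0.5 -1.8] 0.288 49.2
low 9.09 [ 0.5257 -0.1486  0.2054] [ 0.2  0.1 -1.4] 0.292 49.2
foot exp [[197.60913688 183.37273044]]
```

View pics/over.png

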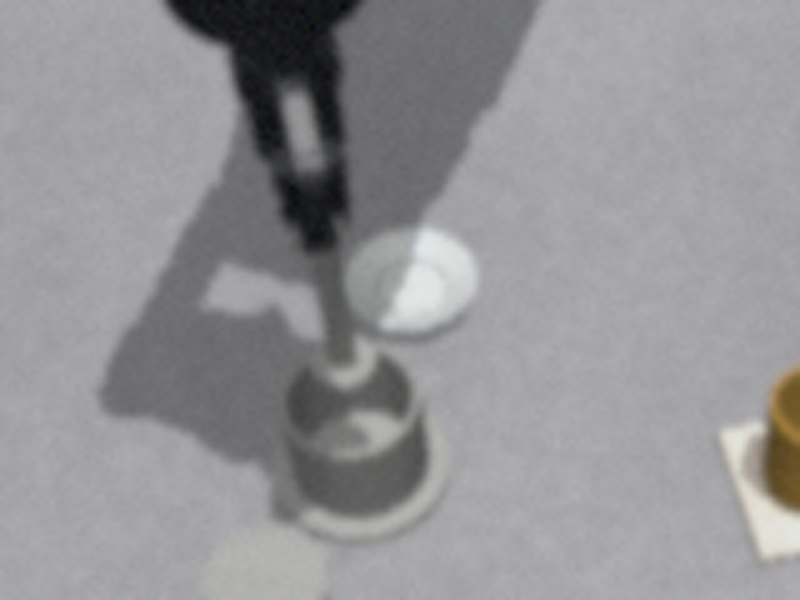

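The foot at scene (199,183) hangs over the mould opening, whose rim centre is at (201,191), and matches the expected projection. I'll lower it with force monitoring.

```bash
python3 - <<'E'
from h import *
manip.move_straight([*M,.136],vel=.06);manip.hold(.3);st("near")
f0=manip.observe()["contact_force"][2];z=.136
while z>.123:
    z-=.0015;manip.move_straight([*M,z],vel=.02);manip.hold(.1)
    f=manip.observe()["contact_force"][2]-f0;print(round(z,4),round(f,2))
    if f>4:break
st("contact")
for n in I: cv2.imwrite(f"pics/{n}3.png",manip.camera(n)[:,:,::-1])
E
```

```text
near 10.79 [ 0.5255 -0.1485  0.1361] [ 0.6  0.2 -2.5] 0.29 49.2
0.1345 1.27
0.133 0.5
0.1315 0.44
0.13 0.5
0.1285 7.88
contact 12.54 [ 0.5258 -0.1487  0.1292] [-0.6  0.2  5.3] 0.29 50.0
```

Contact came at TCP z = 0.129, which is the predicted floor height. I'll release, retreat straight up and move aside for a clear look.

```bash
python3 - <<'E'
from h import *
manip.ungrasp();manip.hold(.3);st("open")
manip.move_straight([*M,.26],vel=.1);st("up")
manip.move_pose([.21,-.45,.30],manip.observe()["orientation"]);manip.hold(.5);st("away")
for n in I: cv2.imwrite(f"pics/{n}4.png",manip.camera(n)[:,:,::-1])
from ov import ov
ov(4,M[0],M[1],M[0],M[1],"pics/x.png")
s=cv2.imread("pics/scene4.png")[120:240,150:410];t=cv2.imread("pics/top4.png")[140:260,110:370]
cv2.imwrite("pics/fin.png",cv2.resize(np.vstack([s,t]),None,fx=2.5,fy=2.5,interpolation=cv2.INTER_CUBIC))
# mould displacement: compare mould region flange before/after via expected tool
for z in(.131,.156): print("tool exp",z,proj("scene",[*M,z]),proj("top",[*M,z]))
E
```

```text
open 13.56 [ 0.5255 -0.1485  0.1285] [ 0.5 -0.6  0.5] 1.001 0.0
up 15.03 [ 0.5253 -0.1484  0.2594] [-0.9 -0.1  0.6] 1.002 0.0
away 17.13 [ 0.2101 -0.45    0.3   ] [-0.4  0.6 -0.8] 0.995 0.0
tool exp 0.131 [[195.06290724 169.92009306]] [[319.14411807 196.36923453]]
tool exp 0.156 [[193.66793587 162.54996286]] [[321.3237611  195.91044517]]
```

View pics/fin.png

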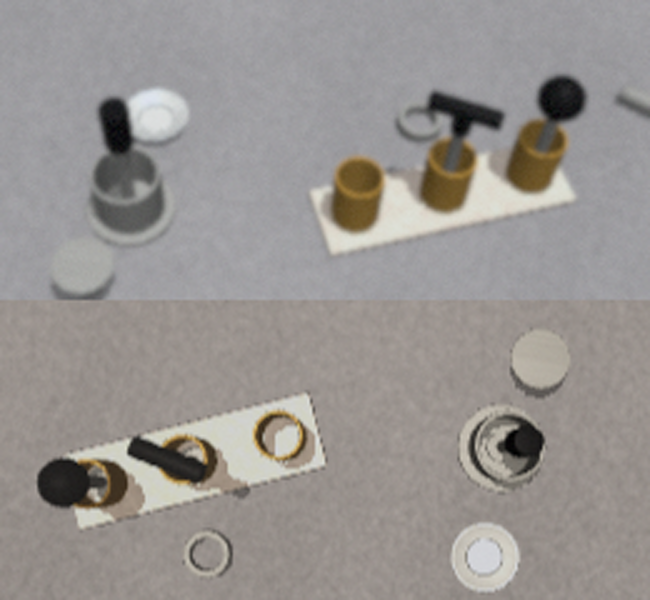

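The tamper stands upright in the mould. Its handle is at scene (196,170) and top (319,196), matching the expected pixels. The mould hasn't moved, and the ball and T tools are still in their tubes.

```bash
python3 -c "
from plant import manip
print(manip.job_done())"
```

```text
the job is handed in; nothing more can be done
None
```

The straight-handled tamper is standing by itself on the mould floor, the ball and T tools are still in their tubes, the mould did not visibly move, and the job was handed in at about 17 s.

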